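# Close the leak-test chamber: tighten its lid crisscross in two passes

### The arm

A 6-joint arm with a two-finger parallel gripper is mounted at the origin on the work surface. World frame = base frame: x ahead of the robot, y to its left, z up, the work surface at z = 0. Lengths are in m, angles in rad, forces in N, time in s.
With the tool pointing down it reaches from about 0.25 to 0.775 m from the base axis. Payload 4 kg.
Tool frame: the origin (TCP) lies midway between the tips of the shut fingers; the grasp point (between the pads) lies ctrl.hold_point_z behind it (ctrl.hold_point_z is the distance from the TCP to the grasp point, in m); z points along the fingers, y is the direction in which the jaws open and shut (so a half turn about z gives the same grasp; the last joint's range is limited). The gripper opens to 94 mm and grips with 3 to 60 N. Pads are 16 mm wide; open, the fingers measure 119 mm over their backs; the gripper's body (75 mm by 177 mm) begins 78 mm behind the grasp point.
Start: joints at [1.184, 0.087, 1.371, -0, 1.684, -0.103], TCP at [0.154, 0.528, 0.206] pointing down, gripper open.
Joint ranges: [-3.1, 3.1], [-0.76, 2.03], [0.27, 2.55], [-1.08, 4.22], [0.17, 2.65], [-2.57, 2.57]. Speed limits (rad/s): [2.79, 2.79, 3.14, 3.14, 3.14, 3.14].

### API

Orientations are given as a unit quaternion [x, y, z, w].
In Python, from station import ctrl gives the robot as it stands. Calls block until the motion is done:
- ctrl.reach(position, orientation): joint-space move of the TCP to a pose.
- ctrl.move_straight(position, frame=None, speed=0.15): straight line of the TCP; frame=None keeps the orientation; speed is the mean speed in m/s.
- ctrl.move_joints(angles): joint-space move.
- ctrl.command_gripper(opening, squeeze=None): finger opening in m; squeeze is the grip in N (None keeps the last); returns when the fingers have stopped.
- ctrl.sleep(seconds).
- ctrl.solve_ik(position, orientation): joint angles nearest the present ones, or None.
- ctrl.get_state(): the state.
- ctrl.snapshot(name): name is "side" or "top"; returns a dict with "image" (420x560x3 uint8, red, green, blue), "fx", "fy", "cx", "cy" (pixels), "cam_to_world" (4x4, takes a point from camera to world coordinates). Camera axes: x right, y up, looking along -z (the intrinsics and any distortion apply to the point x, -y, -z); pixel columns grow to the right and rows downward; lengths in m; the calibration is good to about 2 mm. A picture is of the moment at which its call begins. There is no depth.
A pose or a line that the arm cannot do raises ctrl.IKError and nothing moves.
- ctrl.job_done(): hands the job in, once; it reports no verdict.
Trained networks look in a picture, given as the dict that the camera call returned (one of the last four; its "shot" number tells which), for a name from the list of things; names that differ only in an ending like _2 or _b are one class to them, and where a whole thing is asked for, a point or a joint stands for the part that bears it (a point fixed in the world has none). Each returns a list of dicts, best first, with "confidence" (0 to 1); they miss things now and then, are a little off and sometimes report something else, mostly with a low value. They report only what shows in the picture. A call takes as long as a camera call.
- ctrl.search_frame(target, picture): "centre" ([x, y, z] in m, in world coordinates, good to about 4 mm: the middle of the surface that is visible of it).
- ctrl.outline_of(target, picture): "mask" (420x560 bool, what is visible of it).
- ctrl.tip_of(target, picture): "centre" ([x, y, z] in m, in world coordinates, good to about 4 mm: a listed point, or the origin of a listed thing).
The state is a dict: "clock": time; "joint_pos": joint angles; "joint_velocities": joint speeds; "tau": joint torques, N m; "tcp_pos": TCP position; "tool_rot": TCP orientation; "force": force on the tool from outside, world axes, zero at the start; "ft_torque": the same for the moment, N m; "width": finger opening in m.
Only numpy, scipy, OpenCV 4.12 (cv2) and the standard library are available. Lean on these libraries where they do the work, as an engineer would, in place of code of your own. Each camera call takes 0.05 s, during which the arm holds its last target.

### The job

The lid of the leak-test chamber is on, but its four crank nuts are loose: tighten them clockwise in crisscross order (one nut, then the one opposite, then the other opposite pair), in two passes. In the first pass run each nut down until you feel it bite and give it about an eighth of a turn more; once all four have had that, go round crisscross again and give each about another eighth. Do not overtighten, leave the tin, calculator and stapler where they are, and let go at the end.

Things in the scene. Friction and masses are not known exactly. Their poses are not given: they have to be found in the camera images.
- chamber: Round leak-test chamber fixed to the bench, 210 mm across, 85 mm high to the top of its flat blue lid. Origin: centre of its underside; z up. Four nuts stand on the lid on a 75 mm radius: nut 1 towards the chamber's +x, nut 2 towards +y, nut 3 towards -x, nut 4 towards -y, so 1 is opposite 3 and 2 is opposite 4.
- axis1 (a point): Point on the upright turning axis of nut 1, 145 mm above the bench; clockwise from above tightens. Push at the sleeve: under 1 N for an unknown 0.2 to 1.4 rad, then the nut bites: it jumps to about 8 N and grows 3 N per rad (10 N after an eighth of a turn, 12.5 N after a quarter; 14 N is too tight). It is felt only while turning: friction holds the nut where it is left.
- grip1 (a point): Centre of nut 1's orange grip sleeve: upright cylinder, 16 mm in diameter, 54 mm high (foot 27 mm below this point, top 27 mm above, 172 mm above the bench), spinning freely on the end of the nut's dark steel crank arm, 38 mm from the axis. Moving it round the axis turns the nut. Arm and hub reach 108 mm above the bench.
- pin1_top (a point): Top of the red load pin, 10 mm in diameter, in the middle of nut 1's hub. It stands 10 mm proud of the hub (118 mm above the bench) while loose and sinks only after the bite, 4 mm per rad: about 7 mm proud after an eighth of a turn past the bite, 4 mm after a quarter; under 2 mm is overtightened.
- axis2 (a point): Point on the upright turning axis of nut 2, 145 mm above the bench; clockwise from above tightens. Push at the sleeve: under 1 N for an unknown 0.2 to 1.4 rad, then the nut bites: it jumps to about 8 N and grows 3 N per rad (10 N after an eighth of a turn, 12.5 N after a quarter; 14 N is too tight). It is felt only while turning: friction holds the nut where it is left.
- grip2 (a point): Centre of nut 2's orange grip sleeve: upright cylinder, 16 mm in diameter, 54 mm high (foot 27 mm below this point, top 27 mm above, 172 mm above the bench), spinning freely on the end of the nut's dark steel crank arm, 38 mm from the axis. Moving it round the axis turns the nut. Arm and hub reach 108 mm above the bench.
- pin2_top (a point): Top of the red load pin, 10 mm in diameter, in the middle of nut 2's hub. It stands 10 mm proud of the hub (118 mm above the bench) while loose and sinks only after the bite, 4 mm per rad: about 7 mm proud after an eighth of a turn past the bite, 4 mm after a quarter; under 2 mm is overtightened.
- axis3 (a point): Point on the upright turning axis of nut 3, 145 mm above the bench; clockwise from above tightens. Push at the sleeve: under 1 N for an unknown 0.2 to 1.4 rad, then the nut bites: it jumps to about 8 N and grows 3 N per rad (10 N after an eighth of a turn, 12.5 N after a quarter; 14 N is too tight). It is felt only while turning: friction holds the nut where it is left.
- grip3 (a point): Centre of nut 3's orange grip sleeve: upright cylinder, 16 mm in diameter, 54 mm high (foot 27 mm below this point, top 27 mm above, 172 mm above the bench), spinning freely on the end of the nut's dark steel crank arm, 38 mm from the axis. Moving it round the axis turns the nut. Arm and hub reach 108 mm above the bench.
- pin3_top (a point): Top of the red load pin, 10 mm in diameter, in the middle of nut 3's hub. It stands 10 mm proud of the hub (118 mm above the bench) while loose and sinks only after the bite, 4 mm per rad: about 7 mm proud after an eighth of a turn past the bite, 4 mm after a quarter; under 2 mm is overtightened.
- axis4 (a point): Point on the upright turning axis of nut 4, 145 mm above the bench; clockwise from above tightens. Push at the sleeve: under 1 N for an unknown 0.2 to 1.4 rad, then the nut bites: it jumps to about 8 N and grows 3 N per rad (10 N after an eighth of a turn, 12.5 N after a quarter; 14 N is too tight). It is felt only while turning: friction holds the nut where it is left.
- grip4 (a point): Centre of nut 4's orange grip sleeve: upright cylinder, 16 mm in diameter, 54 mm high (foot 27 mm below this point, top 27 mm above, 172 mm above the bench), spinning freely on the end of the nut's dark steel crank arm, 38 mm from the axis. Moving it round the axis turns the nut. Arm and hub reach 108 mm above the bench.
- pin4_top (a point): Top of the red load pin, 10 mm in diameter, in the middle of nut 4's hub. It stands 10 mm proud of the hub (118 mm above the bench) while loose and sinks only after the bite, 4 mm per rad: about 7 mm proud after an eighth of a turn past the bite, 4 mm after a quarter; under 2 mm is overtightened.
- can_mid (a point): Bystander: centre of a yellow-labelled food tin, 66 mm across, 85 mm high, standing on the bench.
- calculator: Bystander: white desk calculator 110 x 80 x 20 mm lying on the bench; origin at the centre of its underside.
- stapler: Bystander: red and black stapler 140 x 40 x 60 mm; origin at the centre of its underside, long along its y axis.

How it is judged:
By the outcome, as a careful person would: the job done as asked, in the order asked, and still so for the second after the job is handed in, with the robot touching nothing.
It also fails if it takes over 72 s, if anything falls off the work surface, if the arm or the gripper's body presses on something with over 40 N, if the wrist force passes 120 N, or if a joint passes its speed limit or range.

## Working session

There is one attempt and no reset: what is moved stays moved. The work goes in short steps, each a Python script; the robot and the scene stay as the last script left them, time stands still between calls to the robot, and variables do not carry over. Pictures are saved under pics/ and viewed, and the job is handed in when it is done.

```bash
ls; mkdir -p pics; python3 - <<'E'
from station import ctrl
import cv2
for n in("side","top"):
    p=ctrl.snapshot(n); cv2.imwrite(f"pics/{n}0.png",p["image"][:,:,::-1])
    print(n,p["fx"],p["cx"],p["cy"],p["cam_to_world"], [k for k in p if k!="image"])
    for t in ["chamber"]+[f"{a}{i}" for i in (1,2,3,4) for a in("grip","axis","pin")]:
        if t.startswith("pin"): t+="_top"
        try: print(t,[(r["centre"],round(r["confidence"],2)) for r in ctrl.tip_of(t,p)][:5])
        except Exception as e: print(t,e)
print(ctrl.get_state(),ctrl.hold_point_z)
E
```

```text
pics
side 506.2576446865592 273.0852068318669 209.62280834497497 [[-0.99133661  0.09089684 -0.09481296  0.45278037]
 [-0.13133525 -0.67681927  0.72433882  0.90019044]
 [ 0.00166887  0.73051587  0.68289368  0.97567475]
 [ 0.          0.          0.          1.        ]] ['fx', 'fy', 'cx', 'cy', 'cam_to_world', 'shot']
chamber [([0.5622, 0.0105, -0.0069], 0.57)]
grip1 [([0.4826, -0.0386, 0.1479], 0.69), ([0.5493, 0.0889, 0.121], 0.62), ([0.5124, 0.0978, 0.1467], 0.61), ([0.5999, -0.0915, 0.1488], 0.6), ([0.6478, 0.0588, 0.1481], 0.43)]
axis1 [([0.5516, 0.0865, 0.1463], 0.87), ([0.4873, -0.0024, 0.1428], 0.69), ([0.6342, 0.0259, 0.1436], 0.58)]
pin1_top [([0.5519, 0.0871, 0.1452], 0.65), ([0.6342, 0.0239, 0.1207], 0.38), ([0.5508, 0.0864, 0.1227], 0.25)]
grip2 [([0.4826, -0.0386, 0.1479], 0.69), ([0.5493, 0.0889, 0.121], 0.62), ([0.5124, 0.0978, 0.1467], 0.61), ([0.5999, -0.0915, 0.1488], 0.6), ([0.6478, 0.0588, 0.1481], 0.43)]
axis2 [([0.5516, 0.0865, 0.1463], 0.87), ([0.4873, -0.0024, 0.1428], 0.69), ([0.6342, 0.0259, 0.1436], 0.58)]
pin2_top [([0.5492, 0.0871, 0.1206], 0.45)]
grip3 [
[... 2418 characters left out ...]
, 0.5)]
pin4_top []
{'clock': 1.4, 'joint_pos': array([ 1.18391131e+00,  8.71785317e-02,  1.37067973e+00,  2.76986700e-06,
        1.68358259e+00, -1.03066965e-01]), 'joint_velocities': array([-0.00035571, -0.00074694, -0.00050383, -0.00017354,  0.00024292,
        0.00055288]), 'tau': array([ 1.68237184e-03, -3.40042198e+01, -3.02593553e+01,  7.20067788e-02,
        2.37181404e-02, -1.69438931e-05]), 'tcp_pos': array([0.15401063, 0.52802965, 0.20552792]), 'tool_rot': array([1.41433054e-01, 9.89947820e-01, 7.39649976e-05, 1.70725660e-05]), 'force': array([ 0.83115399, -0.29240842,  0.26737265]), 'ft_torque': array([ 0.01247403, -0.00928628,  0.01398699]), 'width': 0.09390937492099213} 0.0188
```

View pics/side0.png

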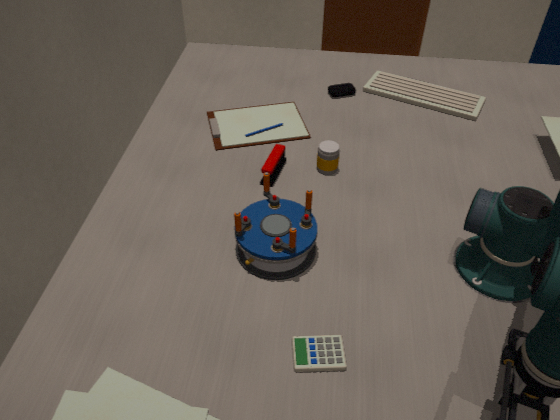

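View pics/top0.png

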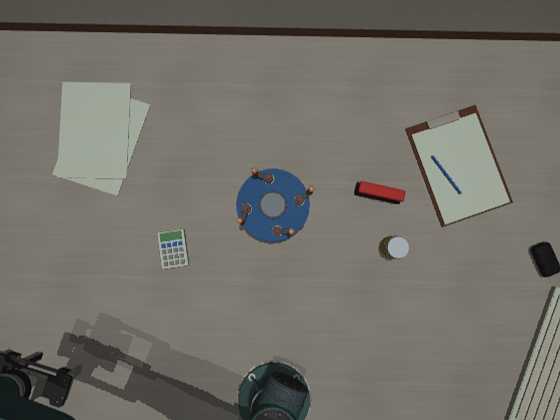

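The side view shows the chamber at about (276,235) with its four orange sleeves. The top view has it at (273,205), with hubs at (269,179), (247,209), (278,231) and (300,200). The tin, calculator and stapler are well clear. The axis detections fit a 75 mm radius: centre about (0.561, 0.0127), yaw about 9.5°. I'll start with nut A, at +x.

```bash
cat > h.py <<'E'
from station import ctrl
import numpy as np, json, os
from scipy.spatial.transform import Rotation as R
C=np.array([.561,.0127]); Y=np.radians(9.5)
AX={n:C+.075*np.array([np.cos(Y+k*np.pi/2),np.sin(Y+k*np.pi/2)]) for k,n in enumerate("ABCD")}
TH={'A':71.8,'B':165.7,'C':-93.7,'D':-49.5}
OFF={'A':-90,'B':-90,'C':90,'D':90}
Z=.128; RAD=.038
def quat(psi):  # tool y at yaw psi, z down
    a=(np.pi/2+psi)/1.0
    y=np.array([np.cos(psi),np.sin(psi),0]); z=np.array([0,0,-1.]); x=np.cross(y,z)
    return R.from_matrix(np.column_stack([x,y,z])).as_quat()
def psi_of(n,th): return np.clip(th+np.radians(OFF[n]),np.radians(-138),np.radians(138))
def pos(n,th,z=Z): return np.array([*(AX[n]+RAD*np.array([np.cos(th),np.sin(th)])),z])
def st(n,th,f0):
    s=ctrl.get_state(); d=s["tcp_pos"][:2]-AX[n]; a=np.arctan2(d[1],d[0])
    a=th+(a-th+np.pi)%(2*np.pi)-np.pi
    f=s["force"]-f0; t=np.array([np.sin(a),-np.cos(a)]); r=np.array([np.cos(a),np.sin(a)])
    return a,-f[:2]@t,f[:2]@r,np.hypot(*d)*1e3,s["clock"],f[2]
def grasp(n,th,sq=25,op=.04,zup=.2):
    ctrl.reach(pos(n,th,zup),quat(psi_of(n,th)))
    ctrl.command_gripper(op)
    ctrl.move_straight(pos(n,th),speed=.15)
    f0=ctrl.get_state()["force"].copy()
    ctrl.command_gripper(0,sq)
    return f0
def release(n,th,zup=.2):
    ctrl.command_gripper(.04)
    p=ctrl.get_state()["tcp_pos"].copy(); p[2]=zup
    ctrl.move_straight(p,speed=.2)
E
python3 - <<'E'
from h import *
n='A'; th=np.radians(TH[n])
print(ctrl.get_state()["clock"])
f0=grasp(n,th)
s=ctrl.get_state();print(s["clock"],s["width"],f0,s["tcp_pos"])
print(np.round(st(n,th,f0),3))
t0=th
for i in range(3):
    t0-=.1
    ctrl.move_straight(pos(n,t0),quat(psi_of(n,t0)),speed=.04)
    print(round(t0,3),np.round(st(n,t0,f0),3))
np.save("f0.npy",f0);np.save("t0.npy",t0)
E
```

```text
1.4
5.9083 0.015390755580703656 [1.04255217 1.11585798 0.06257312] [0.64728829 0.06125823 0.12894333]
[ 1.243  0.438 -1.146 38.219  5.908  2.313]
1.153 [ 1.137  0.911 -1.322 38.304  6.158  3.984]
1.053 [ 1.041  0.461 -0.842 38.418  6.408  4.691]
0.953 [ 0.943 -1.008  0.407 38.457  6.658  4.545]
```

```bash
cat >> h.py <<'E'
def turn_to_bite(n,t0,f0,extra=.785,step=.12,speed=.1,maxturn=1.9):
    """run down, detect bite, then go on extra rad past it. returns command angle, bite angle"""
    start=t0; bite=None; log=[]; prev=None
    while True:
        t0-=step
        if bite is not None: t0=max(t0,bite-extra-lag)
        ctrl.move_straight(pos(n,t0),quat(psi_of(n,t0)),speed=speed)
        v=st(n,t0,f0); log.append((t0,*v))
        print(np.round([t0,*v],3))
        if bite is None and v[1]>4.5:
            lag=.0; bite=prev[0] if prev else v[0]   # bite lies between prev and v
            bite=(prev[0]+v[0])/2
            print("bite about",bite)
        prev=v
        if v[1]>11.8: print("FORCE STOP"); break
        if bite is not None and (bite-v[0]>=extra-.03 or t0<=bite-extra-.2): break
        if bite is not None:
            lag=max(0,v[0]-t0)
        if bite is None and start-t0>maxturn: print("no bite"); break
    return t0,bite
E
python3 - <<'E'
from h import *
n='A';f0=np.load("f0.npy");t0=float(np.load("t0.npy"))
t0,b=turn_to_bite(n,t0,f0)
json.dump({"A":[t0,b,st(n,t0,f0)[0]]},open("res.json","w"))
print(ctrl.get_state()["width"],ctrl.get_state()["clock"])
E
```

```text
[ 0.833  0.824  0.216 -0.727 38.546  6.925  4.332]
[ 0.713  0.703 -0.629 -0.466 38.576  7.192  4.763]
[ 0.593  0.583 -1.127  0.129 38.625  7.458  4.171]
[ 0.473  0.461 -1.502  0.931 38.643  7.725  4.648]
[ 0.353  0.341 -0.654  0.389 38.655  7.992  4.208]
[ 0.233  0.275  3.396  0.726 38.664  8.258  5.851]
[ 0.113  0.201  5.247  0.79  38.645  8.525  5.632]
bite about 0.23804905138647525
[-7.000e-03  9.700e-02  6.490e+00  8.600e-01  3.856e+01  8.792e+00
  6.255e+00]
[-1.2700e-01 -1.6000e-02  7.3320e+00  8.1800e-01  3.8492e+01  9.0580e+00
  4.7860e+00]
[-0.247 -0.132  7.169  1.377 38.386  9.325  4.358]
[-0.367 -0.249  7.788  1.123 38.326  9.592  2.958]
[-0.487 -0.367  6.918  2.398 38.197  9.858  4.077]
[-0.607 -0.485  7.474  1.963 38.093 10.125  3.051]
[-0.668 -0.542  8.615  2.479 38.04  10.375  3.202]
0.01545509757298539 10.375
```

```bash
python3 - <<'E'
from h import *
n='A';f0=np.load("f0.npy");t0,b,a=json.load(open("res.json"))["A"]
print(np.round(st(n,t0,f0),3))
for t in (-.6,-.53,-.46,-.4):
    ctrl.move_straight(pos(n,t),quat(psi_of(n,t)),speed=.1)
    print(t,np.round(st(n,t,f0),3))
E
```

```text
[-0.542  8.615  2.479 38.04  10.375  3.202]
-0.6 [-0.528  4.335  0.595 38.141 10.625  4.459]
-0.53 [-0.517  0.465  1.678 38.251 10.875  5.196]
-0.46 [-0.467 -0.757  0.65  38.291 11.125  5.566]
-0.4 [-0.409 -0.798  1.35  38.332 11.375  5.037]
```

```bash
python3 - <<'E'
from h import *
import cv2
n='A';f0=np.load("f0.npy")
print(np.round(st(n,-.4,f0),3),ctrl.get_state()["width"],ctrl.get_state()["tcp_pos"])
for k,(c,r) in {"side":(276,215),"top":(273,200)}.items():
    p=ctrl.snapshot(k); im=p["image"][r-60:r+60,c-75:c+75,::-1]
    cv2.imwrite(f"pics/{k}1.png",cv2.resize(im,None,fx=5,fy=5,interpolation=cv2.INTER_CUBIC))
    print([(np.round(x["centre"],4),x["confidence"]) for x in ctrl.tip_of("grip1",p)])
print(np.round(st(n,-.4,f0),3))
E
```

```text
[-0.409 -0.798  1.35  38.332 11.375  5.037] 0.015604906773310476 [0.67013773 0.00982563 0.12885522]
[(array([0.6728, 0.0088, 0.1468]), 0.55), (array([ 0.5599,  0.0086, -0.0032]), 0.52), (array([0.5121, 0.0961, 0.1474]), 0.51), (array([ 0.6007, -0.0926,  0.147 ]), 0.51), (array([ 0.4847, -0.0379,  0.1481]), 0.46)]
[(array([ 0.6029, -0.0912,  0.1408]), 0.37)]
[-0.409 -1.392  0.304 38.328 11.575  5.187]
```

View pics/side1.png

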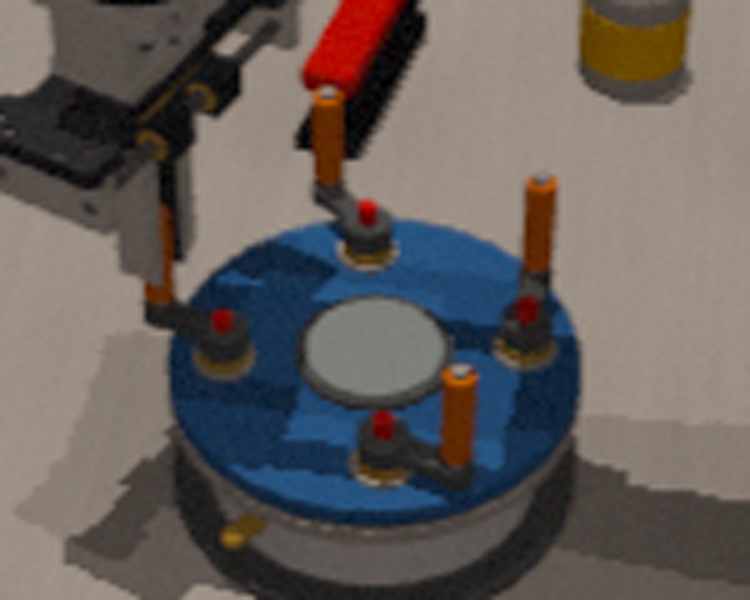

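View pics/top1.png

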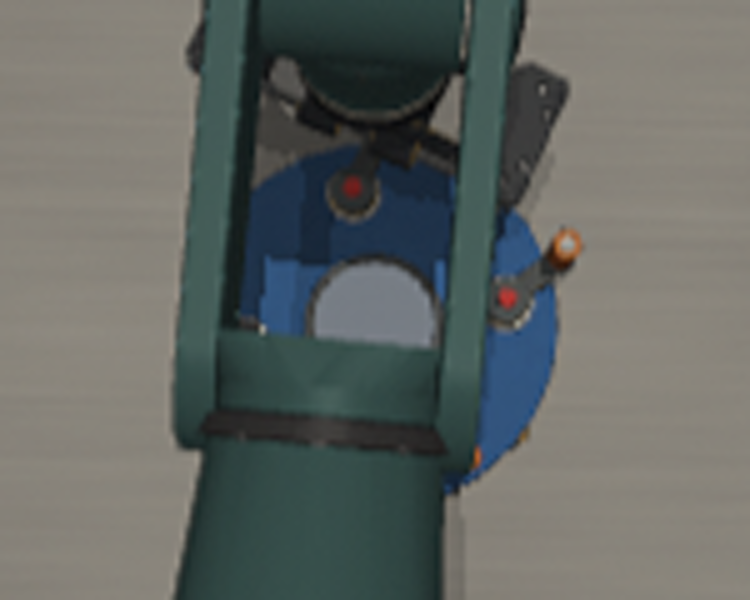

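A's sleeve shows at about (160,270) in the side crop. The network puts it at (0.6728, 0.0088), which matches the TCP angle of -0.41, so the sleeve follows the gripper. Backing off let the nut unwind about 0.1 rad, so I'll push it forward again, release with only a small unload, and carry on with the opposite nut, C.

```bash
cat >> h.py <<'E'
def go(n,t,f0,q=None,sp=.1):
    ctrl.move_straight(pos(n,t),quat(psi_of(n,t)),speed=sp); v=st(n,t,f0); print(np.round([t,*v],3)); return v
def save(n,key,val):
    d=json.load(open("res2.json")) if os.path.exists("res2.json") else {}
    d.setdefault(n,{})[key]=float(val); json.dump(d,open("res2.json","w"))
def finish(n,t,f0,key):
    v=st(n,t,f0); v=go(n,v[0]+.0,f0); 
    save(n,key,v[0]); ctrl.command_gripper(.036)
    p=ctrl.get_state()["tcp_pos"].copy(); p[2]=.195
    ctrl.move_straight(p,speed=.3); print("clock",ctrl.get_state()["clock"])
def run(n,extra=.79,step=.15,maxturn=1.75):
    t0=np.radians(TH[n])
    f0=grasp(n,t0,op=.036,zup=.195); v=st(n,t0,f0); print("grasped",np.round(v,3),ctrl.get_state()["width"])
    if not .0135<ctrl.get_state()["width"]<.018: print("BAD GRASP"); return
    start=t0; base=[]; prev=v; bite=None
    while True:
        t0-=step; v=go(n,t0,f0)
        b=np.median(base[-4:]) if base else 0.
        if v[1]-b>2.3 and v[0]-t0>.02:
            bite=.5*(prev[0]+v[0]); break
        base.append(v[1]); prev=v
        if start-t0>maxturn: print("NO BITE"); return
    print("bite",bite); save(n,"bite",bite)
    while v[0]>bite-extra+.03:
        lag=max(v[0]-t0,.11)
        t0=max(t0-.2,bite-extra-lag) if t0-1e-3>bite-extra-lag else t0-.04
        v=go(n,t0,f0)
        if v[1]>12.5: print("FORCE STOP"); break
    finish(n,t0,f0,"p1")
E
python3 - <<'E'
from h import *
n='A';f0=np.load("f0.npy"); save(n,"bite",.305)
go(n,-.6,f0); finish(n,-.6,f0,"p1")
run('C')
E
```

```text
[-0.6   -0.538  4.853  0.81  38.133 11.925  4.517]
[-0.538 -0.525 -0.102  0.266 38.247 12.175  5.76 ]
clock 13.0833
grasped [-1.616 -0.052 -0.47  38.182 16.225  2.379] 0.015407579548027378
[-1.785 -1.776 -0.131 -0.116 37.991 16.525  4.92 ]
[-1.935 -1.922 -0.554 -0.602 37.759 16.825  5.983]
[-2.085 -2.073 -0.767 -0.779 37.508 17.125  6.246]
[-2.2350e+00 -2.2240e+00 -5.0000e-03 -2.0230e+00  3.7233e+01  1.7425e+01
  5.8510e+00]
[-2.385 -2.374 -0.568 -1.822 37.005 17.725  5.841]
[-2.535 -2.524  0.218 -3.215 36.812 18.025  6.641]
[-2.685 -2.674 -0.104 -4.428 36.695 18.325  5.334]
[-2.835 -2.768  3.827 -4.839 36.475 18.625  3.454]
bite -2.7212438481822985
[-3.035 -2.933  6.926 -5.073 36.193 18.975  3.116]
[-3.235 -3.124  7.632 -3.751 35.952 19.325  4.12 ]
[-3.435 -3.318  7.771 -4.4   35.768 19.675  5.554]
[-3.629 -3.507  7.933 -4.93  35.629 20.017  6.533]
[-3.507 -3.471 -0.257 -4.782 35.635 20.292  4.537]
clock 21.2
```

```bash
python3 - <<'E'
from h import *
run('B')
E
```

```text
grasped [ 2.8840e+00 -1.6000e-02  9.6700e-01  3.7456e+01  2.5083e+01  2.1570e+00] 0.015718586265957568
[ 2.742  2.731  0.41   1.137 37.461 25.383  3.784]
[ 2.592  2.582 -0.352  0.535 37.484 25.683  4.341]
[ 2.442  2.431  0.48   0.322 37.462 25.983  4.032]
[ 2.292  2.279  1.032 -0.355 37.461 26.283  4.437]
[ 2.142  2.127 -0.064 -0.093 37.462 26.583  4.233]
[ 1.992  1.976 -0.522  0.425 37.486 26.883  3.43 ]
[ 1.842  1.859  3.607  0.121 37.554 27.183  6.421]
[ 1.692  1.755  7.368  0.312 37.681 27.483  8.475]
bite 1.8068181557167486
[ 1.492  1.565  7.995 -0.045 37.792 27.833  8.256]
[ 1.292  1.373  8.78   0.176 37.915 28.183  9.023]
[ 1.092  1.183  8.665 -0.391 38.008 28.533  7.764]
[ 0.907  1.007  8.746 -1.288 38.121 28.867  7.94 ]
[ 1.007  1.03   2.863 -0.718 38.04  29.117  6.579]
clock 30.025
```

```bash
python3 - <<'E'
from h import *
import cv2
p=ctrl.snapshot("side")
im=p["image"]; cv2.imwrite("pics/side2full.png",im[:,:,::-1])
c=im[155:275,201:351,::-1]; cv2.imwrite("pics/side2.png",cv2.resize(c,None,fx=5,fy=5,interpolation=cv2.INTER_CUBIC))
M=np.linalg.inv(p["cam_to_world"])
for f in ("side0","side2full"):
    g=cv2.imread(f"pics/{f}.png").astype(float)
    for n in "ABCD":
        q=M@np.array([*AX[n],.113,1]); u=p["cx"]+p["fx"]*q[0]/-q[2]; v=p["cy"]+p["fy"]*-q[1]/-q[2]
        u0,v0=int(round(u)),int(round(v)); w=g[v0-7:v0+8,u0-5:u0+6]
        red=np.clip(w[:,:,2]-1.0*np.maximum(w[:,:,0],w[:,:,1])-25,0,None)
        red[:,:]=np.where(w[:,:,1]>w[:,:,2]*.38,0,red)  # drop orange
        print(f,n,round(u,1),round(v,1),red.sum().round(), (red>0).sum())
E
```

```text
side0 A 245.7 218.3 1167.0 17
side0 B 277.5 239.8 1573.0 23
side0 C 306.8 217.0 1388.0 19
side0 D 275.1 197.3 959.0 14
side2full A 245.7 218.3 1431.0 15
side2full B 277.5 239.8 895.0 17
side2full C 306.8 217.0 1392.0 15
side2full D 275.1 197.3 0.0 0
```

View pics/side2.png

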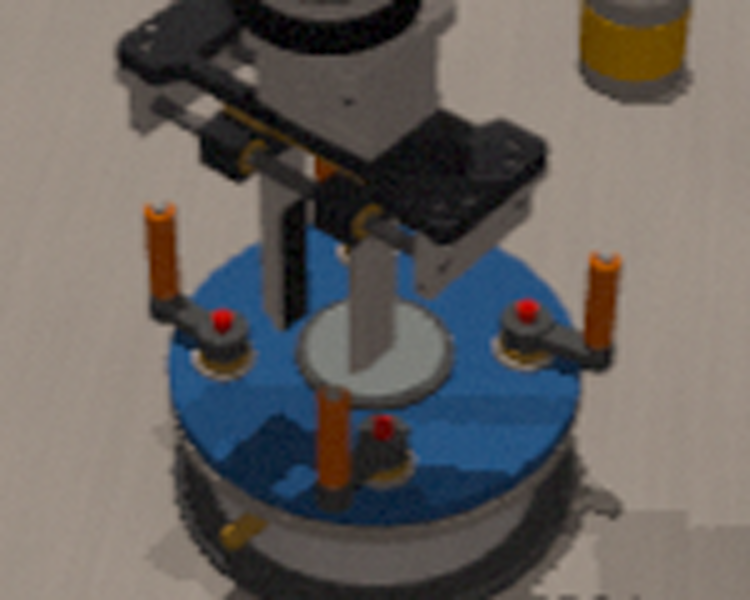

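The side crop shows nuts A, B and C turned, and their red pins at (222,320), (382,428) and (527,310) are lower than before. Nut D is still hidden behind the gripper. Finishing pass 1 with D.

```bash
sed -i 's/ctrl.move_straight(pos(n,th),speed=.15)/ctrl.move_straight(pos(n,th),speed=.25)/; s/f0=grasp(n,t0,op=.036,zup=.195)/f0=grasp(n,t0,op=.032,zup=.19)/; s/command_gripper(.036)/command_gripper(.032)/; s/p\[2\]=.195/p[2]=.19/; s/bite=.5\*(prev\[0\]+v\[0\])/bite=.6*prev[0]+.4*v[0]/' h.py
python3 - <<'E'
from h import *
run('D')
E
cat res2.json
```

```text
grasped [-0.844 -0.322  2.031 39.181 32.633  3.388] 0.01552346954118648
[-1.014 -1.003 -1.712  2.147 38.976 32.933  5.221]
[-1.164 -1.107  3.202  1.442 38.797 33.233  4.844]
bite -1.0445941042932612
[-1.364 -1.272  6.642  1.476 38.453 33.583  3.273]
[-1.564 -1.462  7.459  1.154 38.061 33.933  2.44 ]
[-1.764 -1.655  8.488 -0.832 37.684 34.283  2.284]
[-1.945 -1.828  9.537 -0.851 37.363 34.617  1.877]
[-1.828 -1.799  0.302 -0.124 37.548 34.883  5.495]
clock 35.725
{"A": {"bite": 0.305, "p1": -0.5252447105038764}, "C": {"bite": -2.7212438481822985, "p1": -3.470728386149402}, "B": {"bite": 1.8068181557167486, "p1": 1.0298766489140938}, "D": {"bite": -1.0445941042932612, "p1": -1.7991248673120148}}
```

```bash
cat >> h.py <<'E'
OFF2={'A':90,'B':-90,'C':270,'D':90}
TGT={'A':-1.26,'C':-4.25,'B':.30,'D':-2.58}
def run2(n):
    OFF[n]=OFF2[n]; t0=json.load(open("res2.json"))[n]["p1"]-.01; tg=TGT[n]
    f0=grasp(n,t0,op=.032,zup=.19); v=st(n,t0,f0); print("grasped",np.round(v,3),ctrl.get_state()["width"])
    if not .0135<ctrl.get_state()["width"]<.018: print("BAD GRASP"); return
    for k in range(14):
        lag=max(v[0]-t0,.11)
        t0=max(t0-.22,tg-lag) if t0-1e-3>tg-lag else t0-.03
        v=go(n,t0,f0)
        if v[1]>13: print("FORCE STOP"); break
        if v[0]<tg+.025: break
    finish(n,t0,f0,"p2")
E
python3 - <<'E'
from h import *
run2('A')
E
```

```text
grasped [-0.521  0.469  1.381 39.33  37.775  5.316] 0.01558915434431979
[-0.755 -0.629  7.892  1.646 39.014 38.142  3.486]
[-0.975 -0.83   8.912  1.465 38.709 38.508  2.01 ]
[-1.195 -1.044 10.328  1.317 38.433 38.875  1.302]
[-1.412 -1.255 10.523  0.657 38.186 39.242  0.454]
[-1.255 -1.215  0.971  0.866 38.503 39.55   5.663]
clock 40.3917
```

```bash
python3 - <<'E'
from h import *
run2('C'); run2('B')
E
```

```text
grasped [-3.481  1.78   1.335 36.829 42.292  4.461] 0.01566942779426877
[-3.701 -3.623  9.743  0.286 36.818 42.658  7.656]
[-3.921 -3.838 10.376  0.249 36.896 43.025  8.853]
[-4.141 -4.057 10.74  -0.681 36.981 43.392  8.997]
[-4.36  -4.273 10.015 -0.223 37.172 43.758 11.409]
[-4.273 -4.249  4.578 -1.58  37.076 44.008  7.633]
clock 44.85
grasped [ 1.024  3.332  0.395 38.927 46.933  5.618] 0.01537794189250788
[ 0.8    0.876  9.379 -0.138 39.12  47.3    7.579]
[ 0.58   0.677  8.941  0.262 39.247 47.667  6.175]
[ 0.36   0.475 10.909  0.407 39.344 48.033  6.27 ]
[ 0.185  0.315 11.217  0.489 39.36  48.358  5.238]
[ 0.315  0.346  3.407  0.148 39.428 48.642  3.924]
clock 49.4833
```

```bash
python3 - <<'E'
from h import *
import cv2
run2('D')
ctrl.reach([.40,.30,.30],quat(0.))
p=ctrl.snapshot("side"); t=ctrl.snapshot("top")
cv2.imwrite("pics/side3f.png",p["image"][:,:,::-1]);cv2.imwrite("pics/top3.png",t["image"][:,:,::-1])
c=p["image"][155:275,201:351,::-1]; cv2.imwrite("pics/side3.png",cv2.resize(c,None,fx=5,fy=5,interpolation=cv2.INTER_CUBIC))
print([(np.round(x["centre"],4),round(x["confidence"],2)) for x in ctrl.tip_of("grip1",p)])
for k in "ABCD":
    d=json.load(open("res2.json"))[k]; print(k,np.round(pos(k,d["p2"]),4),{a:round(b,3) for a,b in d.items()}, "past bite",round(d["bite"]-d["p2"],3))
print(ctrl.get_state()["clock"])
E
```

```text
grasped [-1.777 -0.839  1.098 38.172 51.742  4.825] 0.015441328466244568
[-2.029 -1.904  7.487  0.636 37.851 52.108  0.241]
[-2.249 -2.109  9.338  0.065 37.397 52.475 -0.077]
[-2.4690e+00 -2.3220e+00  1.0746e+01 -2.0000e-02  3.7060e+01  5.2842e+01
 -1.0150e+00]
[-2.689 -2.535 10.914 -0.712 36.728 53.208 -0.333]
[-2.7340e+00 -2.5700e+00  1.1912e+01  5.0500e-01  3.6665e+01  5.3458e+01
 -2.9000e-02]
[-2.57  -2.53   0.58  -0.371 36.865 53.775  3.145]
clock 54.6167
[(array([ 0.65  , -0.0083,  0.1456]), 0.69), (array([0.4658, 0.0315, 0.1458]), 0.61), (array([ 0.5421, -0.0858,  0.1451]), 0.43), (array([0.5848, 0.1037, 0.1465]), 0.41)]
A [ 0.6482 -0.0105  0.128 ] {'bite': 0.305, 'p1': -0.525, 'p2': -1.215} past bite 1.52
B [0.5844 0.0996 0.128 ] {'bite': 1.807, 'p1': 1.03, 'p2': 0.346} past bite 1.461
C [0.47   0.0343 0.128 ] {'bite': -2.721, 'p1': -3.471, 'p2': -4.249} past bite 1.527
D [ 0.5423 -0.0831  0.128 ] {'bite': -1.045, 'p1': -1.799, 'p2': -2.53} past bite 1.486
56.325
```

View pics/side3.png

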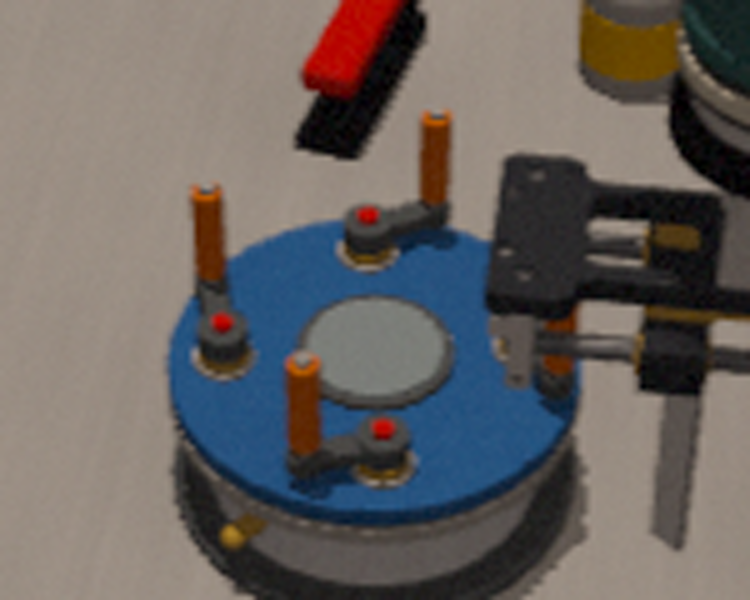

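View pics/top3.png

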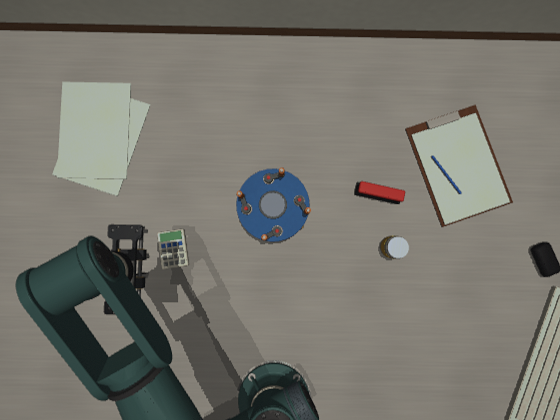

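The side crop shows red pins A, B and D at (222,322), (382,428) and (368,215), equally low but still proud. C's pin is hidden by the gripper, which is clear of the chamber. In the top view the calculator (172,248), stapler (380,192) and tin (394,247) haven't moved. Handing in.

```bash
python3 -c "
from station import ctrl
print(ctrl.job_done(), ctrl.get_state()['clock'])"
```

```text
the job is handed in; nothing more can be done
the job is handed in; nothing more can be done
```

All four crank nuts are tightened clockwise in two crisscross passes, and the job was handed in at about 56 s of the 72 s allowed. I don't know which nut is numbered 1, so I went by position: +x, then its opposite at -x, then +y, then -y, in both passes.

| Nut (chamber side) | Past the bite after pass 1 (rad) | Past the bite at the end (rad) |
|---|---|---|
| +x | 0.83 | 1.52 |
| -x | 0.75 | 1.53 |
| +y | 0.78 | 1.46 |
| -y | 0.75 | 1.49 |

- **Target:** an eighth of a turn is 0.79 rad and a quarter is 1.57 rad. The bite angles are good to about ±0.1 rad. The +y nut may have bitten earlier than I logged, so it could be up to 0.1 rad further on than the table shows.
- **Force:** the push at the end of the second pass read about 10–12 N, below the 14 N limit. It was read at the end of each step, when it had partly relaxed, so it is a little below the force while turning.
- **Unplanned step:** in pass 1 on the +x nut I backed off to unload it, and it turned back about 0.1 rad. I pushed it forward again to where it had been before letting go. At each of the other releases the nut slipped back 0.02–0.04 rad.
- **Last pictures:** the three pins in view are clearly sunk but still proud, though the cameras are too coarse to measure them to the millimetre. The -x pin was hidden behind the gripper. The sleeve positions found by the network match my angles to within about 5 mm.
- **Surroundings:** the tin, calculator and stapler are where they were, and the open gripper is clear of everything.

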